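# Clamp an airspeed indicator in the turnover holder and turn it face up

## Task

Put the black airspeed indicator face down into the white nest of the open blue holder, turned so that its orange tab drops into the slot and the flange lies flush in the pocket, and let go of it. Then close the lid, swing the brass latch across the lid, and only then turn the whole holder fully over by its red handle so that the dial looks up through the window; leave it there and do not disturb the other things on the bench.

Things in the scene. Friction and masses are not known exactly. Their poses are not given: they have to be found in the camera images.
- stand: Steel turnover stand, fixed to the bench: sled 200 x 150 x 12 mm with two grey posts (116 mm high, inner faces 76 mm from the middle along x) carrying the blue holder between them on an axle. Origin: centre of the underside, on the bench. Its x axis runs along the axle, which is 100 mm above the bench; its y axis points (at the start) to the red handle, z up.
- axle (a point): Middle of the turning axle, in the blue holder and turning with it (axes as the stand's while the holder is unturned). In this frame (mm): base plate x +-66, y +-66, z -26 to -18, with a 54 mm square window; nest walls on it up to z -8; lid, when shut, x +-58, y -62 to 48, top face z 36, inner roof z 30; steel pillar under the latch x +-11, y 50 to 66, top z 36. Nothing of the closed holder reaches the bench or the sled as it turns.
- holder (a joint): Angle of the holder about the axle, rad: 0 at the start (open side up, resting on a stop), grows as the red handle rises and swings over the top to the other side, pi at the far stop (fully over, window up). A stiff axle (about 0.3 N m of friction): it stays where it is left.
- handle (a point): Middle of the red handle bar: a round bar 12 mm thick and 110 mm long, along the axle's direction, 145 mm from the axle in the holder's +y, at axle height when the holder is unturned or fully over. Two steel rods at 45 mm each side of the middle join it to the base; 73 mm is free between the pillar and the bar. The bar can turn between fingers that pinch it from above.
- nest (a point): Centre of the nest floor (the ledge round the window), 18 mm below the axle; axes as point axle. The pocket is 77 mm square and 10 mm deep, with a 45 degree lead-in that widens its upper 6 mm by 6 mm a side; a 23 mm wide slot for the tab leads out of its +x side. The seated indicator's origin lies here, with its x axis along the nest's x axis.
- indicator: Airspeed indicator lying face down, loose, about 0.3 kg: dark square flange 72 x 72 x 8 mm at the bottom, round case 56 mm across standing on it up to 46 mm height, two brass ports on top. An orange tab 18 mm wide and 8 mm high sticks 14 mm out of the middle of the flange's +x side (it ends 50 mm from the centre). Origin: centre of the underside (dial face); z axis up while face down.
- lid (a joint): Angle of the lid, rad: 0 shut (on its stop), about 1.75 to 2.05 at the start (standing open, leaning outwards away from the handle). Hinge friction about 0.1 N m: it stays where it is left and must be pushed all the way down, at some 1 to 3 N at its edge.
- lid_hinge (a point): Middle of the lid's hinge line, parallel to the axle, 62 mm from the axle in the holder's -y and 8 mm below it. x along the hinge; y points from the hinge to the lid's free edge; z out through the lid's clear top plate.
- lid_edge (a point): Middle of the free edge of the lid's outer (top) face: 110 mm along y and 44 mm along z from lid_hinge in the lid's axes. The lid is an upturned blue tray 116 mm wide with a clear top.
- latch (a joint): Angle of the brass latch, rad: about 0 (-0.15 to 0) at the start, blade along the pillar clear of the lid (free end to the holder's +x); grows clockwise seen from above to pi/2 at its stop, where the blade points to the hinge side and lies across the lid. Light friction of 0.03 N m. The lid can only be shut with the latch near 0; latched, the blade holds it shut.
- latch_pivot (a point): Middle of the blade's top face over its vertical pivot, which is at 58 mm in the holder's +y from the axle, 70 mm above the axle. The brass blade is 12 mm thick, 32 mm high (its foot 2 mm above the shut lid) and reaches from 8 mm behind the pivot to 34 mm ahead along the point's x axis.
- dome: Clear glass cover dome with a brass rim, 92 mm across and 54 mm high, standing loose on the bench; to be left alone. Origin: centre of the underside.
- screwdriver: Loose screwdriver lying near the back; to be left alone.
- spare_bezel: Loose chrome bezel ring lying near the back, 84 mm across and 10 mm high; to be left alone.
- oil: Small amber oil bottle, 40 mm across and 85 mm high, loose, near the back left; to be left alone.
Things that resemble listed ones, but are neither listed nor needed, are in the scene too. Leave any brown, green or turquoise look-alike of the indicator alone.

How it is judged:
By the outcome, as a careful person would: the job done as asked, in the order asked, and still so for the second after the job is handed in, with the robot touching nothing.
It also fails if it takes over 72 s, if anything falls off the work surface, if the arm or the gripper's body presses on something with over 40 N, if the wrist force passes 120 N, or if a joint passes its speed limit or range.

## Robot

A 6-joint arm with a two-finger parallel gripper is mounted at the origin on the work surface. World frame = base frame: x ahead of the robot, y to its left, z up, the work surface at z = 0. Lengths are in m, angles in degrees, forces in N, time in s.
With the tool pointing down it reaches from about 0.3 to 0.825 m from the base axis. Payload 5.4 kg.
Tool frame: the origin (TCP) lies between the finger pads; the fingertips stand 17 mm ahead of it and the grasp point (between the pads) lies 2 mm behind it; z points along the fingers, y is the direction in which the jaws open and shut (so a half turn about z gives the same grasp; the last joint's range is limited). The gripper opens to 92 mm and grips with 3 to 60 N. Pads are 20 mm wide; open, the fingers measure 128 mm over their backs; the gripper's body (75 mm by 189 mm) begins 69 mm behind the grasp point.
Start: joints at [-76.152, 9.076, 91.501, -0, 79.423, -12.038], TCP at [0.251, -0.517, 0.232] pointing down, gripper open.
Joint ranges: [-166.64, 166.64], [-54.1, 131.32], [10.49, 154.53], [-73.88, 253.88], [9.74, 151.15], [-171.62, 171.62]. Speed limits (degrees/s): [147.25, 147.25, 180, 180, 180, 180].

## Interface

Orientations are given as a 3x3 rotation matrix whose columns are the frame's x, y, z axes.
In Python, from rig import env gives the robot as it stands.
- The arm moves only by the shell command python3 -m jog 'ROWS' [FORCE]. ROWS is JSON, a list of rows, each an object of numbers: "tx", "ty", "tz": the shift along the tool's x, y, z scaled (see below); "rx", "ry", "rz": the turn, a rotation vector about the tool's x, y, z scaled (see below); "jaw": the opening, from 0 (shut) to 1 (fully open). A call has exactly 8 rows; each row is the pose to reach, as a shift and turn from the pose commanded when the call began, along the tool's axes at that moment; what a row does not reach only later rows make up. The controller multiplies each number of a shift by 0.25 m and each number of a turn by 45 degrees. A row lasts 1/8 s, in which the tool goes at most 62.5 mm and 10.7 degrees, less where a joint would pass 70% of its speed; a pose out of reach is approached as far as the arm can. A call with a number of a shift or a turn outside -1 to 1 is refused whole. A call with a gripper value outside its range is refused whole. The fingers move at their own pace and stop on an object; FORCE is the grip in N (left out, the last holds). Time passes only in rows, so rows that repeat a pose let the fingers close, or fill a call up. It gives the time, the measured TCP pose, the force and the opening at its end, in the units of the state.
- env.state(): the state, without advancing time (a new reading comes with each control period).
- env.snapshot(name): name is "side" or "top" or "wrist"; returns a dict with "img" (420x560x3 uint8, blue, green, red), "depth" (420x560 float32, m along the optical axis (not along the pixel's ray), 0 where there is no reading), "fx", "fy", "cx", "cy" (pixels), "R" (3x3) and "t" (3): a world point X has camera coordinates R X + t. Camera axes: x right, y down, z forward; pixel columns grow to the right and rows downward; lengths in m; the calibration is good to about 2 mm. A picture is of the moment at which its call begins.
- env.finish_job(): hands the job in, once; it reports no verdict.
Trained networks look in the newest picture that a camera, given by its name, has taken for a name from the list of things; names that differ only in an ending like _2 or _b are one class to them, and where a whole thing is asked for, a point or a joint stands for the part that bears it (a point fixed in the world has none). Each returns a list of dicts, best first, with "conf" (0 to 1); they miss things now and then, are a little off and sometimes report something else, mostly with a low value. They report only what shows in the picture. A call takes as long as a camera call. They do not tell look-alikes from the thing itself.
- env.find_in(camera, name): "xy" ([column, row] in pixels, amid what is visible of it).
- env.cut_out(camera, name): "pixels" (420x560 bool, what is visible of it) and "xy" ([column, row] in pixels, amid what is visible of it).
The state is a dict: "time": time; "joint_positions": joint angles; "joint_velocities": joint speeds; "tau": joint torques, N m; "eef_pos": TCP position; "eef_rot": TCP orientation; "contact_force": force on the tool from outside, world axes, zero at the start; "ft_torque": the same for the moment, N m; "opening": opening from 0.0 (shut) to 1.0 (fully open).
Only numpy, scipy, OpenCV 4.12 (cv2) and the standard library are available. Lean on these libraries where they do the work, as an engineer would, in place of code of your own. Each camera call takes 0.05 s, during which the arm holds its last target. There are 200 camera calls.

## Working session

There is one attempt and no reset: what is moved stays moved. The work goes in short steps, Python scripts to look and compute and a shell command to move; the robot and the scene stay as the last step left them, time stands still between calls to the robot, and variables do not carry over. Pictures are saved under pics/ and viewed, about 8 in all and at most 12, crops included, and the job is handed in when it is done.

```bash
ls; mkdir -p pics
cat > h.py <<'E'
import numpy as np, cv2
from rig import env
def world(s,u,v,z=None):
    "pixel->world by depth, or by plane height z"
    d=np.array([(u-s['cx'])/s['fx'],(v-s['cy'])/s['fy'],1.0])
    R=np.array(s['R']);t=np.array(s['t']);c=-R.T@t;r=R.T@d
    if z is None:
        return c+r*s['depth'][int(round(v)),int(round(u))]
    return c+r*(z-c[2])/r[2]
def cloud(s,mask=None):
    D=s['depth'];m=D>0
    if mask is not None:m&=mask
    v,u=np.nonzero(m);z=D[m]
    P=np.c_[(u-s['cx'])/s['fx']*z,(v-s['cy'])/s['fy']*z,z]
    return (P-np.array(s['t']))@np.array(s['R']),s['img'][m]
def proj(s,X):
    c=np.array(s['R'])@np.asarray(X)+np.array(s['t']);return np.array([s['fx']*c[0]/c[2]+s['cx'],s['fy']*c[1]/c[2]+s['cy']])
E
python3 - <<'E'
from h import *
ims=[]
for c in('top','side'):
    s=env.snapshot(c); ims.append(s['img'])
    print(c,np.round(-np.array(s['R']).T@s['t'],3))
    for n in('indicator','stand','handle','lid','latch','nest','dome','screwdriver','spare_bezel','oil'):
        for f in env.cut_out(c,n)[:4]:
            if f['conf']<.2: continue
            P,_=cloud(s,f['pixels'])
            print(n,round(f['conf'],2),np.round(f['xy']),len(P),np.round(np.median(P,0),3) if len(P) else '')
    cv2.imwrite(f'pics/{c}0.png',s['img'])
print({k:np.round(v,3) for k,v in env.state().items()})
E
```

```text
pics
top [ 0.4   -0.017  1.386]
indicator 0.93 [395. 210.] 528 [ 0.583 -0.365  0.032]
indicator 0.69 [389. 250.] 553 [ 0.468 -0.35   0.024]
indicator 0.61 [400. 291.] 624 [ 0.341 -0.38   0.015]
indicator 0.57 [347. 294.] 591 [ 0.318 -0.236  0.014]
stand 0.85 [280. 200.] 4418 [ 0.593 -0.01   0.091]
stand 0.63 [282. 198.] 3121 [ 0.596 -0.029  0.094]
handle 0.73 [285. 197.] 3208 [ 0.596 -0.026  0.093]
lid 0.82 [308. 195.] 1242 [ 0.61  -0.092  0.18 ]
latch 0.37 [251. 196.] 95 [0.594 0.069 0.168]
nest 0.87 [290. 196.] 2987 [ 0.596 -0.031  0.094]
dome 0.65 [184. 233.] 675 [0.49  0.281 0.042]
dome 0.3 [283. 200.] 4341 [ 0.59  -0.01   0.091]
screwdriver 0.66 [235. 158.] 253 [0.733 0.145 0.023]
spare_bezel 0.7 [297. 165.] 147 [ 0.739 -0.069  0.01 ]
spare_bezel 0.55 [283. 198.] 3334 [ 0.596 -0.026  0.093]
oil 0.63 [169. 168.] 167 [0.687 0.339 0.056]
side [-0.013  0.83   0.922]
indicator 0.88 [320. 216.] 554 [ 0.473 -0.19   0.018]
indicator 0.86 [345. 188.] 375 [ 0.471 -0.33   0.034]
indicator 0.75 [316. 178.] 469 [ 0.579 -0.351  0.016]
stand 0.93 [249. 226.] 5824 [0.586 0.008 0.091]
stand 0.3 
[... 388 characters left out ...]
]
spare_bezel 0.5 [216. 208.] 106 [ 0.772 -0.088  0.008]
oil 0.65 [134. 303.] 455 [0.684 0.359 0.048]
{'time': np.float64(1.1), 'joint_positions': array([-7.6152e+01,  9.0740e+00,  9.1502e+01,  1.0000e-03,  7.9423e+01,
       -1.2039e+01]), 'joint_velocities': array([-0.062,  0.053,  0.105,  0.108,  0.087,  0.02 ]), 'tau': array([-2.0000e-03, -3.8558e+01, -3.2237e+01,  7.0000e-02,  3.1000e-02,
        0.0000e+00]), 'eef_pos': array([ 0.251, -0.517,  0.232]), 'eef_rot': array([[ 0.9  ,  0.437,  0.   ],
       [ 0.437, -0.9  ,  0.   ],
       [ 0.   ,  0.   , -1.   ]]), 'contact_force': array([ 0.128, -0.147,  0.669]), 'ft_torque': array([ 0.04 , -0.004,  0.009]), 'opening': np.float64(1.001)}
```

Run:
```python
import cv2
a=cv2.imread('pics/top0.png')[130:340,140:460]
cv2.imwrite('pics/a1.png',cv2.resize(a,(800,525),interpolation=cv2.INTER_CUBIC))
```

```text
(no output)
```

View pics/a1.png

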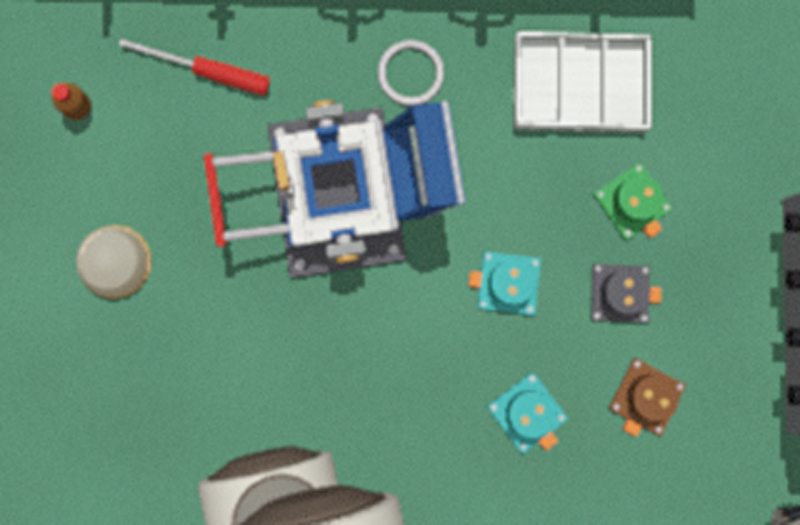

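View pics/side0.png

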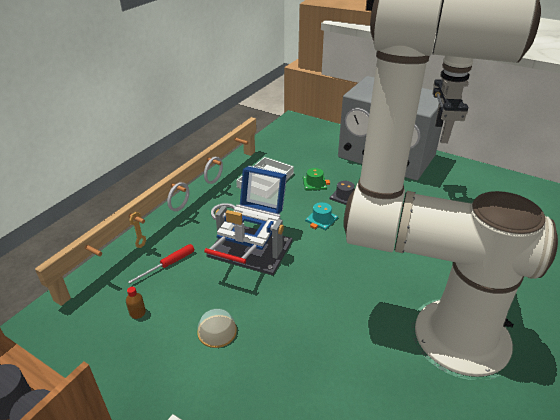

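The black unit is at crop (622,293), i.e. full picture (389,247). The look-alikes are green at (395,210), turquoise at (345,243) and (351,295), and brown at (400,288). Only the dark one fits. The holder's slot is at the top (+x) and the handle on the left (+y), with about 9° of yaw. I'm moving over the black indicator to confirm it with the wrist camera.

```bash
python3 -m jog '[{"tx":0.3,"ty":-0.05,"jaw":1},{"tx":0.6,"ty":-0.1,"jaw":1},{"tx":0.85,"ty":-0.2,"jaw":1},{"tx":0.9,"ty":-0.22,"jaw":1},{"tx":0.9,"ty":-0.22,"jaw":1},{"tx":0.9,"ty":-0.22,"jaw":1},{"tx":0.9,"ty":-0.22,"jaw":1},{"tx":0.9,"ty":-0.22,"jaw":1}]' 20
python3 - <<'E'
from h import *
s=env.snapshot('wrist')
print(np.round(-np.array(s['R']).T@s['t'],3),np.round(s['R'],2),np.round(env.state()['joint_positions'],1))
cv2.imwrite('pics/w1.png',s['img'])
for f in env.cut_out('wrist','indicator'):
    P,_=cloud(s,f['pixels']); print(round(f['conf'],2),np.round(f['xy']),len(P),np.round(np.median(P,0),3), s['img'][f['pixels']].mean(0).round())
E
```

```text
[ 0.325 -0.481  0.385] [[ 0.44 -0.9  -0.  ]
 [-0.86 -0.42  0.29]
 [-0.26 -0.13 -0.96]] [-76.2   9.1  91.5  -0.   79.4 -12. ]
0.71 [204.  56.] 5544 [ 0.339 -0.391  0.046] [ 36.  90. 153.]
0.63 [61. 22.] 4373 [ 0.304 -0.257  0.02 ] [139. 157.  23.]schema error: expected keys tx, ty, tz, rx, ry, rz, jaw
```

View pics/w1.png

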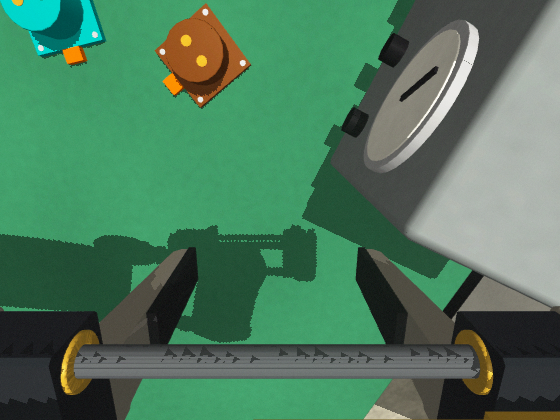

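The wrist view (arm not moved, because all keys are required) shows the brown one at (200,50), a turquoise one at (70,30) and the fingers. I'll redo the move with full rows.

```bash
python3 -m jog '[{"tx":0.3,"ty":-0.05,"tz":0,"rx":0,"ry":0,"rz":0,"jaw":1},{"tx":0.6,"ty":-0.1,"tz":0,"rx":0,"ry":0,"rz":0,"jaw":1},{"tx":0.85,"ty":-0.2,"tz":0,"rx":0,"ry":0,"rz":0,"jaw":1},{"tx":0.9,"ty":-0.22,"tz":0,"rx":0,"ry":0,"rz":0,"jaw":1},{"tx":0.9,"ty":-0.22,"tz":0,"rx":0,"ry":0,"rz":0,"jaw":1},{"tx":0.9,"ty":-0.22,"tz":0,"rx":0,"ry":0,"rz":0,"jaw":1},{"tx":0.9,"ty":-0.22,"tz":0,"rx":0,"ry":0,"rz":0,"jaw":1},{"tx":0.9,"ty":-0.22,"tz":0,"rx":0,"ry":0,"rz":0,"jaw":1}]' 20
python3 - <<'E'
from h import *
s=env.snapshot('wrist')
print(np.round(-np.array(s['R']).T@s['t'],3),np.round(env.state()['joint_positions'],1))
cv2.imwrite('pics/w2.png',s['img'])
for f in env.cut_out('wrist','indicator'):
    P,C=cloud(s,f['pixels']); print(round(f['conf'],2),np.round(f['xy']),len(P),np.round(np.median(P,0),3), C.mean(0).round())
    C=C.astype(int); hi=P[:,2]>.03
    fl=(P[:,2]<.02)
    org=fl&(C[:,2]>C[:,0]+70)
    top=(P[:,2]>.036)&(P[:,2]<.050)
    if top.sum()>50:
        (c,r)=cv2.minEnclosingCircle(P[top][:,:2].astype(np.float32)); print('case',np.round(c,4),round(r,4),np.percentile(P[top][:,2],50).round(4))
    q=fl&~org&(P[:,2]>.003)
    if q.sum()>50: print('flange',cv2.minAreaRect((P[q][:,:2]*1000).astype(np.float32)))
    if org.sum()>10: print('tab',np.round(np.median(P[org],0),4))
E
```

```text
time: 2.2
eef_pos: [0.4287, -0.3705, 0.2316]
eef_rot: [[0.9, 0.435, -0.0], [0.435, -0.9, 0.0], [-0.0, -0.0, -1.0]]
contact_force: [0.9, -0.2, 0.2]
opening: 1.001
[ 0.503 -0.334  0.385] [-53.    7.8  92.9  -0.   79.3  11.2]
0.92 [282. 143.] 4139 [ 0.474 -0.352  0.046] [ 90.  98. 103.]
case [ 0.4696 -0.3524] 0.0279 0.0467
flange ((469.58868408203125, -352.43060302734375), (71.98894500732422, 71.91738891601562), 88.8450927734375)
tab [ 0.4692 -0.3943  0.0086]
0.91 [342.  50.] 5484 [ 0.582 -0.366  0.046] [ 65. 183.  49.]
case [ 0.5877 -0.3681] 0.0281 0.0466
flange ((587.8280029296875, -368.0871276855469), (72.31399536132812, 72.409912109375), 35.085594177246094)
tab [ 0.5528 -0.392   0.0088]
0.72 [138. 220.] 4123 [ 0.326 -0.242  0.035] [159. 178.  21.]
case [ 0.3172 -0.2353] 0.0283 0.0466
flange ((316.94140625, -235.58200073242188), (72.43065643310547, 72.70746612548828), 38.026485443115234)
tab [ 0.2835 -0.2631  0.0085]
0.6 [256. 253.] 3490 [ 0.35  -0.381  0.039] [22. 53. 90.]
case [ 0.3407 -0.386 ] 0.0282 0.0466
flange ((340.4610595703125, -385.87615966796875), (71.91661071777344, 73.35069274902344), 63.34754180908203)
tab [ 0.3674 -0.371   0.0086]
0.6 [160.  77.] 5208 [ 0.481 -0.218  0.045] [171. 189.  19.]
case [ 0.4786 -0.2109] 0.0282 0.0467
flange ((478.546630859375, -207.05267333984375), (80.08067321777344, 72.04043579101562), 84.62834930419922)
tab [ 0.4829 -0.1643  0.0088]
```

View pics/w2.png

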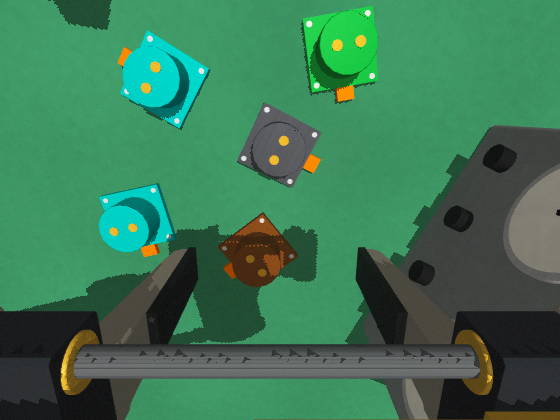

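The black one (280,145) is confirmed, with its tab at (312,163). I'm checking how far the instrument box at right sits, and measuring the stand in the top picture meanwhile.

Run:
```python
from h import *
s=env.snapshot('wrist')
P,C=cloud(s); m=(P[:,2]>.03)&(P[:,1]<-.41)&(P[:,2]<.3)&(P[:,0]>.4)&(P[:,0]<.54)
print('box max y',P[m][:,1].max() if m.any() else None, np.percentile(P[m][:,1],[50,99]) if m.any() else '')
s=env.snapshot('top')
for n,f in((n,f) for n in('stand',) for f in env.cut_out('top',n)[:1]):
    P,C=cloud(s,cv2.dilate(f['pixels'].astype(np.uint8),np.ones((15,15)))>0);C=C.astype(int)
    red=(C[:,2]>120)&(C[:,1]<70)&(C[:,0]<70)&(P[:,2]>.07)&(P[:,2]<.13)
    print('handle',red.sum(),np.round(P[red].mean(0),4),cv2.minAreaRect((P[red][:,:2]*1000).astype(np.float32)))
    w=(C.min(1)>190)&(P[:,2]>.085)&(P[:,2]<.1)
    print('nest white',w.sum(),cv2.minAreaRect((P[w][:,:2]*1000).astype(np.float32)))
    b=(C[:,0]>C[:,2]+40)&(P[:,2]>.11)
    print('lid',b.sum(),P[b].min(0).round(3),P[b].max(0).round(3))
```

```text
box max y -0.41000414169468286 [-0.55885756 -0.41035669]
handle 93 [0.5587 0.15   0.1051] ((561.22998046875, 150.2361297607422), (103.01152038574219, 9.36240005493164), 10.365386962890625)
nest white 799 ((584.251953125, 39.98650360107422), (131.28326416015625, 188.17724609375), 9.711124420166016)
lid 583 [ 0.523 -0.128  0.11 ] [0.669 0.027 0.202]
```

```bash
python3 -m jog '[{"tx":0.073,"ty":0.006,"tz":0.2,"rx":0,"ry":0,"rz":0.2,"jaw":1},{"tx":0.0738,"ty":0.006,"tz":0.4,"rx":0,"ry":0,"rz":0.4,"jaw":1},{"tx":0.0738,"ty":0.006,"tz":0.5,"rx":0,"ry":0,"rz":0.598,"jaw":1},{"tx":0.18,"ty":0.006,"tz":0.5,"rx":0,"ry":0,"rz":0.598,"jaw":1},{"tx":0.18,"ty":0.006,"tz":0.5,"rx":0,"ry":0,"rz":0.598,"jaw":1},{"tx":0.18,"ty":0.006,"tz":0.5,"rx":0,"ry":0,"rz":0.598,"jaw":1},{"tx":0.18,"ty":0.006,"tz":0.5,"rx":0,"ry":0,"rz":0.598,"jaw":1},{"tx":0.18,"ty":0.006,"tz":0.5,"rx":0,"ry":0,"rz":0.598,"jaw":1}]' 20
```

```text
time: 3.45
eef_pos: [0.4702, -0.3517, 0.1069]
eef_rot: [[1.0, -0.018, 0.0], [-0.018, -1.0, -0.0], [0.0, 0.0, -1.0]]
contact_force: [1.1, -0.4, -0.3]
opening: 1.001
```

```bash
python3 -m jog '[{"tx":0,"ty":0.002,"tz":0.15,"rx":0,"ry":0,"rz":0,"jaw":1},{"tx":0,"ty":0.002,"tz":0.25,"rx":0,"ry":0,"rz":0,"jaw":1},{"tx":0,"ty":0.002,"tz":0.3,"rx":0,"ry":0,"rz":0,"jaw":1},{"tx":0,"ty":0.002,"tz":0.3,"rx":0,"ry":0,"rz":0,"jaw":1},{"tx":0,"ty":0.002,"tz":0.3,"rx":0,"ry":0,"rz":0,"jaw":0.4},{"tx":0,"ty":0.002,"tz":0.3,"rx":0,"ry":0,"rz":0,"jaw":0.4},{"tx":0,"ty":0.002,"tz":0.3,"rx":0,"ry":0,"rz":0,"jaw":0.4},{"tx":0,"ty":0.002,"tz":0.3,"rx":0,"ry":0,"rz":0,"jaw":0.4}]' 20
python3 -m jog '[{"tx":0,"ty":0,"tz":0,"rx":0,"ry":0,"rz":0,"jaw":0.4},{"tx":0,"ty":0,"tz":-0.1,"rx":0,"ry":0,"rz":0,"jaw":0.4},{"tx":0,"ty":0,"tz":-0.3,"rx":0,"ry":0,"rz":0,"jaw":0.4},{"tx":0,"ty":0,"tz":-0.5,"rx":0,"ry":0,"rz":0,"jaw":0.4},{"tx":0,"ty":0,"tz":-0.7,"rx":0,"ry":0,"rz":0,"jaw":0.4},{"tx":0,"ty":0,"tz":-0.9,"rx":0,"ry":0,"rz":0,"jaw":0.4},{"tx":0,"ty":0,"tz":-1,"rx":0,"ry":0,"rz":0,"jaw":0.4},{"tx":0,"ty":0,"tz":-1,"rx":0,"ry":0,"rz":0,"jaw":0.4}]' 25
```

```text
time: 4.45
eef_pos: [0.4707, -0.3521, 0.032]
eef_rot: [[1.0, -0.018, 0.0], [-0.018, -1.0, -0.001], [0.0, 0.001, -1.0]]
contact_force: [0.2, -0.2, 1.7]
opening: 0.602
time: 5.45
eef_pos: [0.4711, -0.3523, 0.2831]
eef_rot: [[1.0, -0.018, 0.002], [-0.018, -1.0, -0.002], [0.002, 0.002, -1.0]]
contact_force: [-0.5, -0.7, -3.5]
opening: 0.605
```

```bash
python3 -m jog '[{"tx":0,"ty":-0.15,"tz":0,"rx":0,"ry":0,"rz":0,"jaw":0.4},{"tx":0,"ty":-0.35,"tz":0,"rx":0,"ry":0,"rz":0,"jaw":0.4},{"tx":0,"ty":-0.55,"tz":0,"rx":0,"ry":0,"rz":0,"jaw":0.4},{"tx":0,"ty":-0.75,"tz":0,"rx":0,"ry":0,"rz":0,"jaw":0.4},{"tx":-0.05,"ty":-0.9,"tz":0,"rx":0,"ry":0,"rz":0,"jaw":0.4},{"tx":-0.1,"ty":-1,"tz":0,"rx":0,"ry":0,"rz":0,"jaw":0.4},{"tx":-0.1,"ty":-1,"tz":0,"rx":0,"ry":0,"rz":0,"jaw":0.4},{"tx":-0.1,"ty":-1,"tz":0,"rx":0,"ry":0,"rz":0,"jaw":0.4}]' 25
python3 -m jog '[{"tx":0,"ty":-0.15,"tz":0,"rx":0,"ry":0,"rz":0,"jaw":0.4},{"tx":0,"ty":-0.3,"tz":0,"rx":0,"ry":0,"rz":0,"jaw":0.4},{"tx":0,"ty":-0.45,"tz":0,"rx":0,"ry":0,"rz":0,"jaw":0.4},{"tx":0,"ty":-0.5,"tz":0,"rx":0,"ry":0,"rz":0,"jaw":0.4},{"tx":0,"ty":-0.5,"tz":0,"rx":0,"ry":0,"rz":0,"jaw":0.4},{"tx":0,"ty":-0.5,"tz":0,"rx":0,"ry":0,"rz":0,"jaw":0.4},{"tx":0,"ty":-0.5,"tz":0,"rx":0,"ry":0,"rz":0,"jaw":0.4},{"tx":0,"ty":-0.5,"tz":0,"rx":0,"ry":0,"rz":0,"jaw":0.4}]' 25
python3 - <<'E'
from h import *
s=env.snapshot('wrist'); cv2.imwrite('pics/w3.png',s['img'])
np.savez('w3.npz',**{k:np.array(v) for k,v in s.items()})
P,C=cloud(s);C=C.astype(int)
near=(P[:,0]>.48)&(P[:,0]<.7)&(abs(P[:,1])<.22)
red=near&(C[:,2]>110)&(C[:,1]<70)&(C[:,0]<70)&(P[:,2]>.07)&(P[:,2]<.13)
print('handle',red.sum(),P[red][:,2].max(),cv2.minAreaRect((P[red][:,:2]*1000).astype(np.float32)))
w=near&(C.min(1)>150)&(C.max(1)-C.min(1)<30)&(P[:,2]>.086)&(P[:,2]<.097)
print('white',w.sum(),np.median(P[w],0),cv2.minAreaRect((P[w][:,:2]*1000).astype(np.float32)))
br=near&(C[:,2]>C[:,0]+50)&(C[:,1]>C[:,0]+25)&(P[:,2]>.13)
print('latch',br.sum(),P[br][:,2].max() if br.any() else '',cv2.minAreaRect((P[br&(P[:,2]>.16)][:,:2]*1000).astype(np.float32)) if br.sum()>9 else '')
E
```

```text
time: 6.45
eef_pos: [0.4496, -0.1015, 0.28]
eef_rot: [[1.0, -0.018, -0.002], [-0.018, -1.0, 0.001], [-0.002, -0.001, -1.0]]
contact_force: [0.4, 0.5, -3.4]
opening: 0.602
time: 7.45
eef_pos: [0.4523, 0.0229, 0.2816]
eef_rot: [[1.0, -0.019, 0.0], [-0.019, -1.0, -0.0], [0.0, 0.0, -1.0]]
contact_force: [-0.5, 0.4, -3.6]
opening: 0.605
handle 1518 0.10883801161618024 ((563.0326538085938, 154.0227813720703), (109.76795196533203, 11.991961479187012), 10.037744522094727)
white 8625 [0.56886391 0.01677173 0.09238312] ((578.848388671875, 40.47429656982422), (122.6651382446289, 190.26950073242188), 10.291962623596191)
latch 1623 0.37465328464041914 ((533.271728515625, 54.79469299316406), (158.0489044189453, 54.48918151855469), 31.512264251708984)
```

View pics/w3.png

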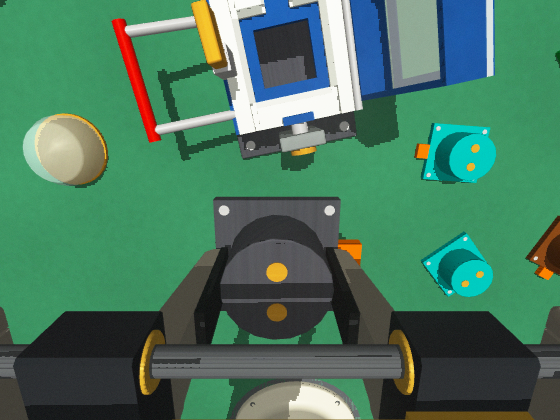

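The wrist view shows the full red handle (137,80), the latch (208,35), the open nest (285,55), and the held indicator with its tab to the right. I'm now checking everything in stand coordinates.

```bash
cat >> h.py <<'E'
YAW=np.radians(10.04); A=np.array([.5883,.0112,.1])
RS=np.array([[np.cos(YAW),-np.sin(YAW),0],[np.sin(YAW),np.cos(YAW),0],[0,0,1]])
def loc(P): return (P-A)@RS          # world -> axle frame, m
def glob(p): return RS@np.asarray(p)+A
E
python3 - <<'E'
from h import *
s=dict(np.load('w3.npz')); P,C=cloud(s);C=C.astype(int);L=loc(P)*1000
q=lambda m,k:np.round(np.percentile(L[m][:,k],[1,50,99]),1)
fl=(abs(L[:,2]+18)<2)&(abs(L[:,0])<45)&(abs(L[:,1])<45)   # ledge
print('ledge n',fl.sum(),q(fl,0),q(fl,1))
w=(abs(L[:,2]+8)<1.5)&(abs(L[:,0])<70)&(abs(L[:,1])<72)
print('walls',w.sum(),q(w,0),q(w,1))
for nm,m in(('left wall inner edge y<0',w&(abs(L[:,0])<30)&(L[:,1]<0)),('right y>0',w&(abs(L[:,0])<30)&(L[:,1]>0))): print(nm,m.sum(),q(m,1) if m.any() else '')
m=w&(abs(L[:,1])<30)&(L[:,0]<0); print('x<0 wall',q(m,0))
b=(C[:,2]>C[:,0]+50)&(C[:,1]>C[:,0]+25)&(L[:,2]>60)&(L[:,2]<76)&(abs(L[:,0])<80)&(abs(L[:,1]-58)<45)
r=cv2.minAreaRect(L[b][:,:2].astype(np.float32));print('latch',b.sum(),r,q(b,2))
lid=(L[:,1]<-55)&(L[:,1]>-150)&(abs(L[:,0])<65)&(L[:,2]>0)&(L[:,2]<150)
for z in(20,40,60,80,100):
    m=lid&(abs(L[:,2]-z)<4)&(abs(L[:,0])<52); print('lid z',z,m.sum(),np.percentile(L[m][:,1],[2,50,98]).round(1) if m.any() else '')
print('lid top',L[lid][:,2].max())
# held indicator
st=env.state();R=np.array(st['eef_rot']);T=(P-np.array(st['eef_pos']))@R*1000
f=(abs(T[:,2]-24)<4)&(abs(T[:,0])<60)&(abs(T[:,1])<60)
g=f&(C.max(1)<110)&(T[:,0]>15); print('flange',g.sum(),cv2.minAreaRect(T[g][:,:2].astype(np.float32)),np.percentile(T[g][:,2],50))
o=f&(C[:,2]>C[:,0]+90); print('tab',o.sum(),cv2.minAreaRect(T[o][:,:2].astype(np.float32)))
E
```

```text
ledge n 3487 [-37.2   9.   43.6] [-37.8  -0.7  38.8]
walls 5062 [-64.7 -27.9  53. ] [-57.6  11.6  60.6]
left wall inner edge y<0 1041 [-57.9 -49.4 -40.6]
right y>0 777 [42.2 49.1 61.1]
x<0 wall [-64.9 -51.2 -41.3]
latch 1126 ((13.095085144042969, 59.007389068603516), (42.10300064086914, 12.157487869262695), 2.6117401123046875) [61.5 70.5 72.2]
lid z 20 581 [-112.4 -110.6 -108.7]
lid z 40 619 [-118.9 -117.2 -115.2]
lid z 60 4 [-103.8  -89.2  -85.4]
lid z 80 267 [-139.5 -137.3 -132.9]
lid z 100 246 [-102.6  -98.4  -96.6]
lid top 98.84618303378545
flange 3292 ((25.14197540283203, 0.15361785888671875), (20.267305374145508, 72.06221008300781), 0.009234152734279633) 23.382118698167353
tab 305 ((1.4708127975463867, 43.074703216552734), (13.507770538330078, 13.95943832397461), 0.9042330384254456)
```

```bash
python3 -m jog '[{"tx":0.1,"ty":0.005,"tz":0,"rx":0,"ry":0,"rz":-0.2,"jaw":0.4},{"tx":0.25,"ty":0.01,"tz":0,"rx":0,"ry":0,"rz":-0.4,"jaw":0.4},{"tx":0.4,"ty":0.02,"tz":0,"rx":0,"ry":0,"rz":-0.6,"jaw":0.4},{"tx":0.5,"ty":0.03,"tz":0,"rx":0,"ry":0,"rz":-0.8,"jaw":0.4},{"tx":0.543,"ty":0.032,"tz":0,"rx":0,"ry":0,"rz":-1,"jaw":0.4},{"tx":0.543,"ty":0.032,"tz":0,"rx":0,"ry":0,"rz":-1,"jaw":0.4},{"tx":0.543,"ty":0.032,"tz":0,"rx":0,"ry":0,"rz":-1,"jaw":0.4},{"tx":0.543,"ty":0.032,"tz":0,"rx":0,"ry":0,"rz":-1,"jaw":0.4}]' 25
python3 -m jog '[{"tx":0,"ty":0,"tz":0,"rx":0,"ry":0,"rz":-0.2,"jaw":0.4},{"tx":0,"ty":0,"tz":0,"rx":0,"ry":0,"rz":-0.4,"jaw":0.4},{"tx":0,"ty":0,"tz":0,"rx":0,"ry":0,"rz":-0.6,"jaw":0.4},{"tx":0,"ty":0,"tz":0,"rx":0,"ry":0,"rz":-0.8,"jaw":0.4},{"tx":0,"ty":0,"tz":0,"rx":0,"ry":0,"rz":-1,"jaw":0.4},{"tx":0,"ty":0,"tz":0,"rx":0,"ry":0,"rz":-1,"jaw":0.4},{"tx":0,"ty":0,"tz":0,"rx":0,"ry":0,"rz":-1,"jaw":0.4},{"tx":0,"ty":0,"tz":0,"rx":0,"ry":0,"rz":-1,"jaw":0.4}]' 25
cat >> h.py <<'E'
def go(p=None,pw=None,yaw=None):
    "shift (units of 0.25 m) and rz from current pose to local point p (m) / world pw, tool y at local yaw deg"
    st=env.state();R=np.array(st['eef_rot']);t=glob(p) if pw is None else np.array(pw)
    d=R.T@(t-np.array(st['eef_pos']))/.25
    print('txyz',np.round(d,3),'local now',np.round(loc(np.array(st['eef_pos'])),4),end=' ')
    if yaw is not None:
        y=RS.T@R[:,1];c=np.degrees(np.arctan2(y[1],y[0]));print('rz',round(-((yaw-c+180)%360-180)/45,3),end='')
    print()
E
python3 -c "
from h import *
go([0,.0012,.0334],yaw=0);go([0,.0012,.0134],yaw=0)"
```

```text
time: 8.5
eef_pos: [0.5874, 0.0132, 0.2817]
eef_rot: [[0.721, 0.693, 0.0], [0.693, -0.721, -0.0], [0.0, 0.0, -1.0]]
contact_force: [0.1, -0.2, -3.4]
opening: 0.605
time: 9.5
eef_pos: [0.5878, 0.0132, 0.2817]
eef_rot: [[0.019, 1.0, 0.0], [1.0, -0.019, 0.0], [0.0, 0.0, -1.0]]
contact_force: [0.2, -0.2, -4.5]
opening: 0.602
txyz [-0.003  0.001  0.593] local now [-1.000e-04  2.100e-03  1.817e-01] rz -0.248
txyz [-0.003  0.001  0.673] local now [-1.000e-04  2.100e-03  1.817e-01] rz -0.248
```

```bash
python3 -m jog '[{"tx":-0.003,"ty":0.001,"tz":0.1,"rx":0,"ry":0,"rz":-0.1,"jaw":0.4},{"tx":-0.003,"ty":0.001,"tz":0.25,"rx":0,"ry":0,"rz":-0.248,"jaw":0.4},{"tx":-0.003,"ty":0.001,"tz":0.4,"rx":0,"ry":0,"rz":-0.248,"jaw":0.4},{"tx":-0.003,"ty":0.001,"tz":0.5,"rx":0,"ry":0,"rz":-0.248,"jaw":0.4},{"tx":-0.003,"ty":0.001,"tz":0.57,"rx":0,"ry":0,"rz":-0.248,"jaw":0.4},{"tx":-0.003,"ty":0.001,"tz":0.57,"rx":0,"ry":0,"rz":-0.248,"jaw":0.4},{"tx":-0.003,"ty":0.001,"tz":0.57,"rx":0,"ry":0,"rz":-0.248,"jaw":0.4},{"tx":-0.003,"ty":0.001,"tz":0.57,"rx":0,"ry":0,"rz":-0.248,"jaw":0.4}]' 25
python3 - <<'E'
from h import *
go([0,.0012,.0134],yaw=0)
s=env.snapshot('wrist'); cv2.imwrite('pics/w4.png',s['img'])
E
```

```text
time: 10.5
eef_pos: [0.5891, 0.0122, 0.1407]
eef_rot: [[-0.176, 0.984, 0.003], [0.984, 0.176, -0.0], [-0.001, 0.003, -1.0]]
contact_force: [0.2, 0.8, -3.8]
opening: 0.606
txyz [ 0.001 -0.004  0.109] local now [0.001  0.0009 0.0407] rz 0.002
```

View pics/w4.png

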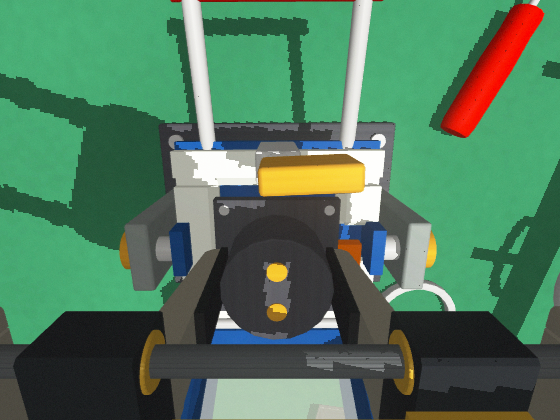

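The indicator is aligned over the pocket, with its tab (350,250) on the slot side. I'm lowering it.

```bash
python3 -m jog '[{"tx":0.001,"ty":-0.004,"tz":0.03,"rx":0,"ry":0,"rz":0,"jaw":0.4},{"tx":0.001,"ty":-0.004,"tz":0.05,"rx":0,"ry":0,"rz":0,"jaw":0.4},{"tx":0.001,"ty":-0.004,"tz":0.07,"rx":0,"ry":0,"rz":0,"jaw":0.4},{"tx":0.001,"ty":-0.004,"tz":0.085,"rx":0,"ry":0,"rz":0,"jaw":0.4},{"tx":0.001,"ty":-0.004,"tz":0.1,"rx":0,"ry":0,"rz":0,"jaw":0.4},{"tx":0.001,"ty":-0.004,"tz":0.107,"rx":0,"ry":0,"rz":0,"jaw":0.4},{"tx":0.001,"ty":-0.004,"tz":0.107,"rx":0,"ry":0,"rz":0,"jaw":0.4},{"tx":0.001,"ty":-0.004,"tz":0.107,"rx":0,"ry":0,"rz":0,"jaw":0.4}]' 25
python3 -c "
from h import *
go([0,.0012,.0134],yaw=0)"
```

```text
time: 11.55
eef_pos: [0.5875, 0.0124, 0.114]
eef_rot: [[-0.176, 0.984, 0.001], [0.984, 0.176, -0.0], [-0.0, 0.001, -1.0]]
contact_force: [-3.8, 0.7, 6.4]
opening: 0.607
txyz [-0.001  0.002  0.002] local now [-0.0006  0.0013  0.014 ] rz 0.002
```

```bash
python3 -m jog '[{"tx":0,"ty":0,"tz":0,"rx":0,"ry":0,"rz":0,"jaw":0.75},{"tx":0,"ty":0,"tz":0,"rx":0,"ry":0,"rz":0,"jaw":0.85},{"tx":0,"ty":0,"tz":0,"rx":0,"ry":0,"rz":0,"jaw":0.85},{"tx":0,"ty":0,"tz":-0.1,"rx":0,"ry":0,"rz":0,"jaw":0.85},{"tx":0,"ty":0,"tz":-0.3,"rx":0,"ry":0,"rz":0,"jaw":0.85},{"tx":0,"ty":0,"tz":-0.5,"rx":0,"ry":0,"rz":0,"jaw":0.85},{"tx":-0.15,"ty":0,"tz":-0.7,"rx":0,"ry":0,"rz":0,"jaw":0.85},{"tx":-0.25,"ty":0,"tz":-0.7,"rx":0,"ry":0,"rz":0,"jaw":0.85}]' 25
python3 - <<'E'
from h import *
s=env.snapshot('wrist'); cv2.imwrite('pics/w5.png',s['img'])
P,C=cloud(s);C=C.astype(int);L=loc(P)*1000
near=(abs(L[:,0])<62)&(abs(L[:,1])<48)
f=near&(C.max(1)<110)&(L[:,2]<-2)&(L[:,2]>-16)&(abs(L[:,0])<45);print('flange',f.sum(),cv2.minAreaRect(L[f][:,:2].astype(np.float32)))
for sx in(-1,1):
  for sy in(-1,1):
    m=f&(sx*L[:,0]>20)&(sy*L[:,1]>20);print(sx,sy,m.sum(),np.median(L[m][:,2]).round(1) if m.any() else '')
o=near&(C[:,2]>C[:,0]+90)&(C[:,1]<C[:,2]-40)&(L[:,2]<5);print('tab',np.median(L[o],0).round(1),o.sum())
go([0,-.06,.1])
E
```

```text
time: 12.55
eef_pos: [0.6006, -0.0507, 0.2932]
eef_rot: [[-0.176, 0.984, 0.01], [0.984, 0.176, -0.003], [-0.005, 0.009, -1.0]]
contact_force: [-0.8, -0.2, 0.4]
opening: 0.85
flange 1845 ((0.35877227783203125, 0.4782676696777344), (77.55641174316406, 75.66526794433594), 0.029403043910861015)
-1 -1 194 -9.4
-1 1 259 -9.4
1 -1 130 -9.5
1 1 209 -9.3
tab [41.1  2.1 -9.2] 227
txyz [ 0.024 -0.002  0.361] local now [-0.     -0.0655  0.1902]
```

View pics/w5.png

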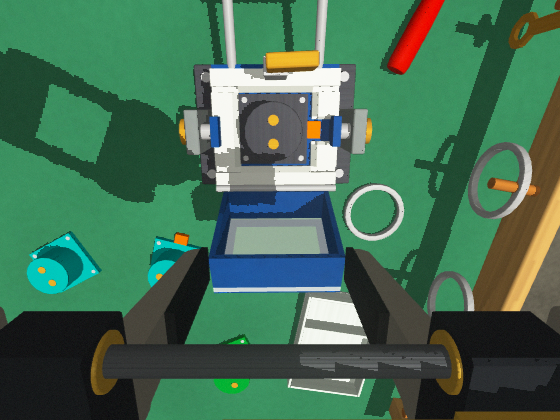

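The indicator is seated flush: all four flange corners are at z ≈ -9.4 mm and the tab (313,129) is in the slot. Next is the lid: I'll shut the jaws and go behind it.

```bash
python3 -m jog '[{"tx":-0.12,"ty":0,"tz":0,"rx":0,"ry":0,"rz":0,"jaw":0.4},{"tx":-0.3,"ty":0,"tz":0,"rx":0,"ry":0,"rz":0,"jaw":0},{"tx":-0.43,"ty":0,"tz":0,"rx":0,"ry":0,"rz":0,"jaw":0},{"tx":-0.43,"ty":0,"tz":0.1,"rx":0,"ry":0,"rz":0,"jaw":0},{"tx":-0.43,"ty":0,"tz":0.25,"rx":0,"ry":0,"rz":0,"jaw":0},{"tx":-0.43,"ty":0,"tz":0.4,"rx":0,"ry":0,"rz":0,"jaw":0},{"tx":-0.43,"ty":0,"tz":0.41,"rx":0,"ry":0,"rz":0,"jaw":0},{"tx":-0.43,"ty":0,"tz":0.41,"rx":0,"ry":0,"rz":0,"jaw":0}]' 25
python3 -c "
from h import *
for p in ((-.144,.087),(-.116,.106),(-.089,.114),(-.062,.115),(-.035,.109),(-.010,.096),(.010,.077),(.025,.049)): go([0,*p],yaw=0)"
```

```text
time: 13.6
eef_pos: [0.6174, -0.1549, 0.1859]
eef_rot: [[-0.176, 0.984, 0.001], [0.984, 0.176, -0.0], [-0.001, 0.001, -1.0]]
contact_force: [-0.0, -0.2, 0.6]
opening: 0.014
txyz [ 0.098  0.001 -0.005] local now [-0.0003 -0.1686  0.0859] rz 0.002
txyz [ 0.21   0.002 -0.081] local now [-0.0003 -0.1686  0.0859] rz 0.002
txyz [ 0.318  0.002 -0.113] local now [-0.0003 -0.1686  0.0859] rz 0.002
txyz [ 0.426  0.002 -0.117] local now [-0.0003 -0.1686  0.0859] rz 0.002
txyz [ 0.534  0.002 -0.093] local now [-0.0003 -0.1686  0.0859] rz 0.002
txyz [ 0.634  0.002 -0.041] local now [-0.0003 -0.1686  0.0859] rz 0.002
txyz [0.714 0.002 0.035] local now [-0.0003 -0.1686  0.0859] rz 0.002
txyz [0.774 0.002 0.147] local now [-0.0003 -0.1686  0.0859] rz 0.002
```

```bash
python3 -m jog '[{"tx":0.05,"ty":0,"tz":0,"rx":0,"ry":0,"rz":0,"jaw":0},{"tx":0.098,"ty":0,"tz":-0.005,"rx":0,"ry":0,"rz":0,"jaw":0},{"tx":0.155,"ty":0,"tz":-0.045,"rx":0,"ry":0,"rz":0,"jaw":0},{"tx":0.21,"ty":0,"tz":-0.081,"rx":0,"ry":0,"rz":0,"jaw":0},{"tx":0.265,"ty":0,"tz":-0.1,"rx":0,"ry":0,"rz":0,"jaw":0},{"tx":0.318,"ty":0,"tz":-0.113,"rx":0,"ry":0,"rz":0,"jaw":0},{"tx":0.37,"ty":0,"tz":-0.117,"rx":0,"ry":0,"rz":0,"jaw":0},{"tx":0.426,"ty":0,"tz":-0.117,"rx":0,"ry":0,"rz":0,"jaw":0}]' 25
python3 -c "
from h import *
for p in ((-.035,.109),(-.010,.096),(.010,.077),(.019,.064),(.025,.051)): go([0,*p],yaw=0)"
```

```text
time: 14.6
eef_pos: [0.5981, -0.049, 0.2141]
eef_rot: [[-0.176, 0.984, 0.0], [0.984, 0.176, 0.0], [0.0, 0.0, -1.0]]
contact_force: [-0.2, 0.1, 0.3]
opening: 0.004
txyz [0.104 0.003 0.021] local now [-0.0008 -0.061   0.1141] rz 0.002
txyz [0.204 0.004 0.073] local now [-0.0008 -0.061   0.1141] rz 0.002
txyz [0.284 0.004 0.149] local now [-0.0008 -0.061   0.1141] rz 0.002
txyz [0.32  0.004 0.201] local now [-0.0008 -0.061   0.1141] rz 0.002
txyz [0.344 0.004 0.253] local now [-0.0008 -0.061   0.1141] rz 0.002
```

Run:
```python
from h import *
for c in('side','top'):
    s=env.snapshot(c);P,C=cloud(s);C=C.astype(int);L=loc(P)*1000
    b=(C[:,0]>C[:,2]+40)&(C[:,0]>C[:,1]+25)&(abs(L[:,0])<64)&(L[:,1]>-170)&(L[:,1]<60)&(L[:,2]>-5)&(L[:,2]<120)
    for lo in range(-150,60,20):
        m=b&(L[:,1]>=lo)&(L[:,1]<lo+20)
        if m.sum()>3: print(c,lo,m.sum(),L[m][:,2].min().round(),L[m][:,2].max().round())
```

```text
side -110 6 9.0 14.0
side -90 237 -2.0 42.0
side -70 210 -4.0 81.0
side -50 217 15.0 111.0
side -30 387 8.0 106.0
side -10 89 8.0 97.0
side 10 14 -5.0 12.0
top -50 46 94.0 108.0
top -30 237 84.0 106.0
top -10 15 27.0 92.0
```

Lid is at about 60° and following. I'll continue down.

```bash
python3 -m jog '[{"tx":0.05,"ty":0.003,"tz":0.005,"rx":0,"ry":0,"rz":0,"jaw":0},{"tx":0.104,"ty":0.003,"tz":0.021,"rx":0,"ry":0,"rz":0,"jaw":0},{"tx":0.155,"ty":0.003,"tz":0.045,"rx":0,"ry":0,"rz":0,"jaw":0},{"tx":0.204,"ty":0.003,"tz":0.073,"rx":0,"ry":0,"rz":0,"jaw":0},{"tx":0.284,"ty":0.003,"tz":0.149,"rx":0,"ry":0,"rz":0,"jaw":0},{"tx":0.32,"ty":0.003,"tz":0.201,"rx":0,"ry":0,"rz":0,"jaw":0},{"tx":0.344,"ty":0.003,"tz":0.245,"rx":0,"ry":0,"rz":0,"jaw":0},{"tx":0.344,"ty":0.003,"tz":0.25,"rx":0,"ry":0,"rz":0,"jaw":0}]' 25
python3 -c "
from h import *
go([0,.025,.051],yaw=0)"
```

```text
time: 15.7
eef_pos: [0.5838, 0.0348, 0.1531]
eef_rot: [[-0.177, 0.984, -0.0], [0.984, 0.177, -0.001], [-0.001, -0.001, -1.0]]
contact_force: [-7.8, 0.2, 15.3]
opening: -0.0
txyz [0.004 0.001 0.008] local now [-0.0003  0.024   0.0531] rz 0.003
```

The lid is shut: 15 N reaction with the tip at the 36 mm lid height. Now I'm moving to the +y side of the latch's free end.

```bash
python3 -m jog '[{"tx":0,"ty":0,"tz":-0.12,"rx":0,"ry":0,"rz":0,"jaw":0},{"tx":0,"ty":0,"tz":-0.28,"rx":0,"ry":0,"rz":0,"jaw":0},{"tx":0.03,"ty":0.1,"tz":-0.3,"rx":0,"ry":0,"rz":0,"jaw":0},{"tx":0.2,"ty":0.104,"tz":-0.3,"rx":0,"ry":0,"rz":0,"jaw":0},{"tx":0.28,"ty":0.104,"tz":-0.3,"rx":0,"ry":0,"rz":0,"jaw":0},{"tx":0.28,"ty":0.104,"tz":-0.2,"rx":0,"ry":0,"rz":0,"jaw":0},{"tx":0.28,"ty":0.104,"tz":-0.05,"rx":0,"ry":0,"rz":0,"jaw":0},{"tx":0.28,"ty":0.104,"tz":-0.04,"rx":0,"ry":0,"rz":0,"jaw":0}]' 25
python3 - <<'E'
from h import *
s=env.snapshot('wrist');P,C=cloud(s);C=C.astype(int);L=loc(P)*1000
b=(C[:,2]>C[:,0]+50)&(C[:,1]>C[:,0]+25)&(L[:,2]>60)&(L[:,2]<76)&(abs(L[:,0])<80)&(abs(L[:,1]-58)<45)
if b.sum()>20: print('latch',b.sum(),cv2.minAreaRect(L[b][:,:2].astype(np.float32)))
for p in ((.024,.074),(.0326,.0665),(.0352,.0592),(.035,.0505),(.031,.042),(.024,.034),(.021,.034)): go([p[0],p[1],.062],yaw=0)
E
```

```text
time: 16.7
eef_pos: [0.5945, 0.1081, 0.1579]
eef_rot: [[-0.176, 0.984, -0.007], [0.984, 0.176, -0.0], [0.001, -0.007, -1.0]]
contact_force: [0.4, -0.6, -0.4]
opening: 0.007
txyz [-0.08  -0.001 -0.009] local now [0.0243 0.0941 0.0599] rz 0.002
txyz [-0.11   0.033 -0.009] local now [0.0243 0.0941 0.0599] rz 0.002
txyz [-0.139  0.043 -0.009] local now [0.0243 0.0941 0.0599] rz 0.002
txyz [-0.174  0.043 -0.009] local now [0.0243 0.0941 0.0599] rz 0.002
txyz [-0.208  0.026 -0.009] local now [0.0243 0.0941 0.0599] rz 0.002
txyz [-0.24  -0.002 -0.009] local now [0.0243 0.0941 0.0599] rz 0.002
txyz [-0.24  -0.014 -0.009] local now [0.0243 0.0941 0.0599] rz 0.002
```

```bash
python3 -m jog '[{"tx":-0.08,"ty":0,"tz":-0.01,"rx":0,"ry":0,"rz":0,"jaw":0},{"tx":-0.11,"ty":0.033,"tz":-0.01,"rx":0,"ry":0,"rz":0,"jaw":0},{"tx":-0.139,"ty":0.043,"tz":-0.01,"rx":0,"ry":0,"rz":0,"jaw":0},{"tx":-0.174,"ty":0.043,"tz":-0.01,"rx":0,"ry":0,"rz":0,"jaw":0},{"tx":-0.208,"ty":0.026,"tz":-0.01,"rx":0,"ry":0,"rz":0,"jaw":0},{"tx":-0.24,"ty":-0.002,"tz":-0.01,"rx":0,"ry":0,"rz":0,"jaw":0},{"tx":-0.24,"ty":-0.012,"tz":-0.01,"rx":0,"ry":0,"rz":0,"jaw":0},{"tx":-0.24,"ty":-0.012,"tz":-0.01,"rx":0,"ry":0,"rz":0,"jaw":0}]' 25
python3 - <<'E'
from h import *
go([.024,.034,.062],yaw=0)
s=env.snapshot('top');P,C=cloud(s);C=C.astype(int);L=loc(P)*1000
b=(C[:,2]>C[:,0]+50)&(C[:,1]>C[:,0]+25)&(L[:,2]>55)&(L[:,2]<78)&(abs(L[:,0])<50)&(abs(L[:,1]-50)<45)
if b.sum()>5: print('latch',b.sum(),cv2.minAreaRect(L[b][:,:2].astype(np.float32)))
E
```

```text
time: 17.75
eef_pos: [0.6044, 0.0485, 0.1642]
eef_rot: [[-0.176, 0.984, -0.0], [0.984, 0.176, -0.0], [-0.0, -0.0, -1.0]]
contact_force: [0.6, -0.7, -1.1]
opening: 0.004
txyz [0.    0.007 0.009] local now [0.0223 0.0339 0.0642] rz 0.002
```

```bash
python3 -m jog '[{"tx":0,"ty":-0.004,"tz":0,"rx":0,"ry":0,"rz":0,"jaw":0},{"tx":0,"ty":-0.008,"tz":0,"rx":0,"ry":0,"rz":0,"jaw":0},{"tx":0,"ty":-0.012,"tz":0,"rx":0,"ry":0,"rz":0,"jaw":0},{"tx":0,"ty":-0.016,"tz":0,"rx":0,"ry":0,"rz":0,"jaw":0},{"tx":0,"ty":-0.02,"tz":0,"rx":0,"ry":0,"rz":0,"jaw":0},{"tx":0,"ty":-0.02,"tz":0,"rx":0,"ry":0,"rz":0,"jaw":0},{"tx":0,"ty":-0.02,"tz":0,"rx":0,"ry":0,"rz":0,"jaw":0},{"tx":0,"ty":-0.02,"tz":0,"rx":0,"ry":0,"rz":0,"jaw":0}]' 25
python3 -c "
from h import *
go([.024,.034,.062],yaw=0)"
```

```text
time: 18.8
eef_pos: [0.6033, 0.0486, 0.1645]
eef_rot: [[-0.176, 0.984, 0.01], [0.984, 0.176, 0.002], [-0.0, 0.01, -1.0]]
contact_force: [15.0, 3.4, -7.7]
opening: 0.004
txyz [-0.001  0.011  0.01 ] local now [0.0213 0.0342 0.0645] rz 0.002
```

The latch is hard on its stop: the finger stalled at 15 N. I'm backing off, rising and moving over the handle while turning the tool.

```bash
python3 -m jog '[{"tx":0,"ty":0.05,"tz":0,"rx":0,"ry":0,"rz":0,"jaw":0},{"tx":0,"ty":0.05,"tz":-0.15,"rx":0,"ry":0,"rz":0,"jaw":0},{"tx":0,"ty":0.05,"tz":-0.35,"rx":0,"ry":0,"rz":0,"jaw":0},{"tx":0.1,"ty":0,"tz":-0.4,"rx":0,"ry":0,"rz":0.25,"jaw":0.3},{"tx":0.25,"ty":-0.05,"tz":-0.4,"rx":0,"ry":0,"rz":0.5,"jaw":0.3},{"tx":0.4,"ty":-0.084,"tz":-0.4,"rx":0,"ry":0,"rz":0.75,"jaw":0.3},{"tx":0.444,"ty":-0.084,"tz":-0.4,"rx":0,"ry":0,"rz":1,"jaw":0.4},{"tx":0.444,"ty":-0.084,"tz":-0.4,"rx":0,"ry":0,"rz":1,"jaw":0.4}]' 25
python3 -m jog '[{"tx":0,"ty":0,"tz":0,"rx":0,"ry":0,"rz":0.25,"jaw":0.4},{"tx":0,"ty":0,"tz":0,"rx":0,"ry":0,"rz":0.5,"jaw":0.4},{"tx":0,"ty":0,"tz":0,"rx":0,"ry":0,"rz":0.75,"jaw":0.4},{"tx":0,"ty":0,"tz":0,"rx":0,"ry":0,"rz":1,"jaw":0.4},{"tx":0,"ty":0,"tz":0,"rx":0,"ry":0,"rz":1,"jaw":0.4},{"tx":0,"ty":0,"tz":0,"rx":0,"ry":0,"rz":1,"jaw":0.4},{"tx":0,"ty":0,"tz":0,"rx":0,"ry":0,"rz":1,"jaw":0.4},{"tx":0,"ty":0,"tz":0,"rx":0,"ry":0,"rz":1,"jaw":0.4}]' 25
python3 - <<'E'
from h import *
s=env.snapshot('wrist');cv2.imwrite('pics/w6.png',s['img'])
P,C=cloud(s);C=C.astype(int);L=loc(P)*1000
b=(C[:,2]>C[:,0]+50)&(C[:,1]>C[:,0]+25)&(L[:,2]>55)&(L[:,2]<78)&(abs(L[:,0])<50)&(abs(L[:,1]-45)<45)
if b.sum()>5: print('latch',b.sum(),cv2.minAreaRect(L[b][:,:2].astype(np.float32)))
m=(abs(L[:,0])<55)&(abs(L[:,1])<40)&(L[:,2]>20)&(L[:,2]<50); print('lid z',np.percentile(L[m][:,2],[5,50,95]) if m.any() else '')
r=(C[:,2]>110)&(C[:,1]<70)&(C[:,0]<70)&(abs(L[:,2])<20)&(abs(L[:,1]-145)<40)&(abs(L[:,0])<70); print('bar',cv2.minAreaRect(L[r][:,:2].astype(np.float32)),L[r][:,2].max())
go([0,.145,.009],yaw=-90)
E
```

```text
time: 19.8
eef_pos: [0.559, 0.1541, 0.264]
eef_rot: [[0.57, 0.822, -0.001], [0.822, -0.57, -0.0], [-0.001, -0.001, -1.0]]
contact_force: [0.5, -0.0, -0.3]
opening: 0.397
time: 20.8
eef_pos: [0.5596, 0.1533, 0.2641]
eef_rot: [[0.984, 0.177, -0.0], [0.177, -0.984, -0.0], [-0.0, 0.0, -1.0]]
contact_force: [-0.6, -0.9, 0.3]
opening: 0.399
latch 1040 ((0.7354831695556641, 45.504661560058594), (12.327537536621094, 43.06867980957031), 0.4497580826282501)
lid z [35.49400656 36.74946028 38.41770567]
bar ((0.19902420043945312, 145.5130615234375), (109.42584991455078, 11.595893859863281), 0.5099122524261475) 9.326996191319381
txyz [ 0.014 -0.     0.62 ] local now [-0.0035  0.145   0.1641] rz 0.003
```

View pics/w6.png

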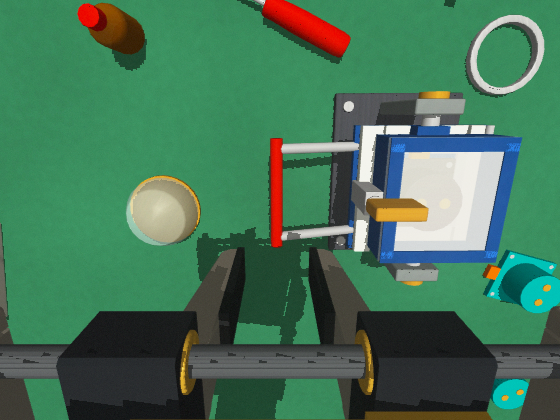

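Lid shut at z ≈ 36 mm and the latch lies across it (400,210). Bar centre is at local y 145.5 mm. I'm lowering onto the bar and gripping it.

```bash
python3 -m jog '[{"tx":0.014,"ty":-0.002,"tz":0.15,"rx":0,"ry":0,"rz":0,"jaw":0.4},{"tx":0.014,"ty":-0.002,"tz":0.35,"rx":0,"ry":0,"rz":0,"jaw":0.4},{"tx":0.014,"ty":-0.002,"tz":0.52,"rx":0,"ry":0,"rz":0,"jaw":0.4},{"tx":0.014,"ty":-0.002,"tz":0.62,"rx":0,"ry":0,"rz":0,"jaw":0.4},{"tx":0.014,"ty":-0.002,"tz":0.62,"rx":0,"ry":0,"rz":0,"jaw":0},{"tx":0.014,"ty":-0.002,"tz":0.62,"rx":0,"ry":0,"rz":0,"jaw":0},{"tx":0.014,"ty":-0.002,"tz":0.62,"rx":0,"ry":0,"rz":0,"jaw":0},{"tx":0.014,"ty":-0.002,"tz":0.62,"rx":0,"ry":0,"rz":0,"jaw":0}]' 30
python3 - <<'E'
from h import *
go([0,.1455,.009],yaw=-90)
R=.145
for a in np.arange(0,181,11.25):
    t=np.radians(a); print(a,'ty',round(R*(1-np.cos(t))/.25,3),'tz',round(-R*np.sin(t)/.25,3))
E
```

```text
time: 21.85
eef_pos: [0.5643, 0.1545, 0.1108]
eef_rot: [[0.984, 0.176, 0.004], [0.176, -0.984, 0.0], [0.004, 0.001, -1.0]]
contact_force: [1.6, -0.2, 2.1]
opening: 0.118
txyz [-0.005 -0.001  0.007] local now [0.0014 0.1452 0.0108] rz 0.002
0.0 ty 0.0 tz -0.0
11.25 ty 0.011 tz -0.113
22.5 ty 0.044 tz -0.222
33.75 ty 0.098 tz -0.322
45.0 ty 0.17 tz -0.41
56.25 ty 0.258 tz -0.482
67.5 ty 0.358 tz -0.536
78.75 ty 0.467 tz -0.569
90.0 ty 0.58 tz -0.58
101.25 ty 0.693 tz -0.569
112.5 ty 0.802 tz -0.536
123.75 ty 0.902 tz -0.482
135.0 ty 0.99 tz -0.41
146.25 ty 1.062 tz -0.322
157.5 ty 1.116 tz -0.222
168.75 ty 1.149 tz -0.113
180.0 ty 1.16 tz -0.0
```

```bash
python3 -m jog '[{"tx":0,"ty":0.003,"tz":-0.057,"rx":0,"ry":0,"rz":0,"jaw":0},{"tx":0,"ty":0.011,"tz":-0.113,"rx":0,"ry":0,"rz":0,"jaw":0},{"tx":0,"ty":0.025,"tz":-0.168,"rx":0,"ry":0,"rz":0,"jaw":0},{"tx":0,"ty":0.044,"tz":-0.222,"rx":0,"ry":0,"rz":0,"jaw":0},{"tx":0,"ty":0.068,"tz":-0.273,"rx":0,"ry":0,"rz":0,"jaw":0},{"tx":0,"ty":0.098,"tz":-0.322,"rx":0,"ry":0,"rz":0,"jaw":0},{"tx":0,"ty":0.132,"tz":-0.368,"rx":0,"ry":0,"rz":0,"jaw":0},{"tx":0,"ty":0.17,"tz":-0.41,"rx":0,"ry":0,"rz":0,"jaw":0}]' 30
python3 - <<'E'
from h import *
st=env.state();p=loc(np.array(st['eef_pos']));print(p.round(4))
# handle from side camera
s=env.snapshot('side');P,C=cloud(s);C=C.astype(int);L=loc(P)*1000
r=(C[:,2]>110)&(C[:,1]<70)&(C[:,0]<70)&(abs(L[:,0])<60)&(L[:,1]>0)&(L[:,1]<180)&(L[:,2]>-20);print('red',r.sum(),np.median(L[r],0))
# arc targets relative to ideal start (p at 45deg ideal = (.1029,.1114 approx))
for a in np.arange(50.625,136,5.625):
    t=np.radians(a);y=.1455*np.cos(t);z=.0095+.145*np.sin(t)
    print(a,'ty',round((p[1]-y)/.25,3),'tz',round((p[2]-z)/.25,3))
E
```

```text
time: 22.85
eef_pos: [0.5713, 0.1156, 0.2133]
eef_rot: [[0.984, 0.177, 0.003], [0.177, -0.984, 0.007], [0.005, -0.006, -1.0]]
contact_force: [2.6, 9.6, 2.1]
opening: 0.12
[0.0014 0.1058 0.1133]
red 145 [-14.97436251 111.15265169 102.8714846 ]
50.625 ty 0.054 tz -0.033
56.25 ty 0.1 tz -0.067
61.875 ty 0.149 tz -0.096
67.5 ty 0.201 tz -0.121
73.125 ty 0.254 tz -0.14
78.75 ty 0.31 tz -0.154
84.375 ty 0.366 tz -0.162
90.0 ty 0.423 tz -0.165
95.625 ty 0.48 tz -0.162
101.25 ty 0.537 tz -0.154
106.875 ty 0.592 tz -0.14
112.5 ty 0.646 tz -0.121
118.125 ty 0.698 tz -0.096
123.75 ty 0.747 tz -0.067
129.375 ty 0.792 tz -0.033
135.0 ty 0.835 tz 0.005
```

```bash
python3 -m jog '[{"tx":0,"ty":0.088,"tz":-0.067,"rx":0,"ry":0,"rz":0,"jaw":0},{"tx":0,"ty":0.189,"tz":-0.121,"rx":0,"ry":0,"rz":0,"jaw":0},{"tx":0,"ty":0.298,"tz":-0.154,"rx":0,"ry":0,"rz":0,"jaw":0},{"tx":0,"ty":0.41,"tz":-0.165,"rx":0,"ry":0,"rz":0,"jaw":0},{"tx":0,"ty":0.525,"tz":-0.154,"rx":0,"ry":0,"rz":0,"jaw":0},{"tx":0,"ty":0.634,"tz":-0.121,"rx":0,"ry":0,"rz":0,"jaw":0},{"tx":0,"ty":0.735,"tz":-0.067,"rx":0,"ry":0,"rz":0,"jaw":0},{"tx":0,"ty":0.823,"tz":0.005,"rx":0,"ry":0,"rz":0,"jaw":0}]' 30
python3 - <<'E'
from h import *
st=env.state();p=loc(np.array(st['eef_pos']));print(p.round(4))
cy=.1027-.823*.25; cz=.1133-.005*.25
for a in np.arange(140.625,181,5.625):
    t=np.radians(a);y=.1455*np.cos(t);z=.0095+.145*np.sin(t)
    print(a,'ty',round((cy-y)/.25,3),'tz',round((cz-z)/.25,3))
E
```

```text
time: 23.9
eef_pos: [0.6079, -0.0902, 0.2115]
eef_rot: [[0.984, 0.176, 0.004], [0.176, -0.984, 0.001], [0.004, -0.0, -1.0]]
contact_force: [3.5, 4.6, 1.2]
opening: 0.117
[ 0.0016 -0.1033  0.1115]
140.625 ty 0.038 tz 0.042
146.25 ty 0.072 tz 0.088
151.875 ty 0.101 tz 0.137
157.5 ty 0.125 tz 0.188
163.125 ty 0.145 tz 0.242
168.75 ty 0.159 tz 0.297
174.375 ty 0.167 tz 0.353
180.0 ty 0.17 tz 0.41
```

```bash
python3 -m jog '[{"tx":0,"ty":0.038,"tz":0.042,"rx":0,"ry":0,"rz":0,"jaw":0},{"tx":0,"ty":0.072,"tz":0.088,"rx":0,"ry":0,"rz":0,"jaw":0},{"tx":0,"ty":0.101,"tz":0.137,"rx":0,"ry":0,"rz":0,"jaw":0},{"tx":0,"ty":0.125,"tz":0.188,"rx":0,"ry":0,"rz":0,"jaw":0},{"tx":0,"ty":0.145,"tz":0.242,"rx":0,"ry":0,"rz":0,"jaw":0},{"tx":0,"ty":0.159,"tz":0.297,"rx":0,"ry":0,"rz":0,"jaw":0},{"tx":0,"ty":0.167,"tz":0.353,"rx":0,"ry":0,"rz":0,"jaw":0},{"tx":0,"ty":0.17,"tz":0.41,"rx":0,"ry":0,"rz":0,"jaw":0}]' 30
python3 -m jog '[{"tx":0,"ty":0,"tz":0,"rx":0,"ry":0,"rz":0,"jaw":0},{"tx":0,"ty":0,"tz":0.005,"rx":0,"ry":0,"rz":0,"jaw":0},{"tx":0,"ty":0,"tz":0.01,"rx":0,"ry":0,"rz":0,"jaw":0},{"tx":0,"ty":0,"tz":0.014,"rx":0,"ry":0,"rz":0,"jaw":0},{"tx":0,"ty":0,"tz":0.018,"rx":0,"ry":0,"rz":0,"jaw":0},{"tx":0,"ty":0,"tz":0.018,"rx":0,"ry":0,"rz":0,"jaw":0},{"tx":0,"ty":0,"tz":0.018,"rx":0,"ry":0,"rz":0,"jaw":0},{"tx":0,"ty":0,"tz":0.018,"rx":0,"ry":0,"rz":0,"jaw":0}]' 30
python3 -c "
from h import *
print(loc(np.array(env.state()['eef_pos'])).round(4))"
```

```text
time: 24.9
eef_pos: [0.6144, -0.1312, 0.1072]
eef_rot: [[0.984, 0.176, 0.001], [0.176, -0.984, 0.001], [0.001, -0.001, -1.0]]
contact_force: [3.3, 4.2, 7.3]
opening: 0.122
time: 25.9
eef_pos: [0.6143, -0.1313, 0.1061]
eef_rot: [[0.984, 0.177, -0.0], [0.177, -0.984, -0.0], [-0.0, 0.0, -1.0]]
contact_force: [-4.8, 6.8, 20.2]
opening: 0.114
[ 0.0007 -0.1448  0.0061]
```

The holder is against the far stop with 20 N reaction. I'm releasing and rising clear.

```bash
python3 -m jog '[{"tx":0,"ty":0,"tz":0,"rx":0,"ry":0,"rz":0,"jaw":0.4},{"tx":0,"ty":0,"tz":0,"rx":0,"ry":0,"rz":0,"jaw":0.4},{"tx":0,"ty":0,"tz":0,"rx":0,"ry":0,"rz":0,"jaw":0.4},{"tx":0,"ty":0,"tz":-0.15,"rx":0,"ry":0,"rz":0,"jaw":0.4},{"tx":0,"ty":0,"tz":-0.35,"rx":0,"ry":0,"rz":0,"jaw":0.4},{"tx":-0.1,"ty":0,"tz":-0.55,"rx":0,"ry":0,"rz":0,"jaw":0.4},{"tx":-0.25,"ty":-0.2,"tz":-0.75,"rx":0,"ry":0,"rz":0,"jaw":0.4},{"tx":-0.35,"ty":-0.25,"tz":-0.75,"rx":0,"ry":0,"rz":0,"jaw":0.4}]' 30
python3 - <<'E'
from h import *
s=env.snapshot('wrist');cv2.imwrite('pics/w7.png',s['img'])
P,C=cloud(s);C=C.astype(int);L=loc(P)*1000
r=(C[:,2]>110)&(C[:,1]<70)&(C[:,0]<70)&(abs(L[:,2])<40)&(abs(L[:,1]+145)<40)&(abs(L[:,0])<70)
if r.sum()>5: print('bar',cv2.minAreaRect(L[r][:,:2].astype(np.float32)),L[r][:,2].max())
m=(abs(L[:,0])<60)&(abs(L[:,1])<60)&(L[:,2]>22)&(L[:,2]<32);print('base plate',m.sum(),np.linalg.lstsq(np.c_[L[m][:,:2],np.ones(m.sum())],L[m][:,2],rcond=None)[0].round(3))
d=(abs(L[:,0])<20)&(abs(L[:,1])<20);print('dial z',np.percentile(L[d][:,2],[5,50,95]).round(1))
s=env.snapshot('side');cv2.imwrite('pics/s7.png',cv2.resize(s['img'][150:360,90:370],(800,600)))
for c in('top','side'):
  for n in('dome','oil','screwdriver','spare_bezel'):
    s=env.snapshot(c) if n=='dome' else s
    print(c,n,[(round(f['conf'],2),np.round(f['xy'])) for f in env.find_in(c,n)[:2]])
E
```

```text
time: 26.9
eef_pos: [0.517, -0.0854, 0.2937]
eef_rot: [[0.984, 0.176, 0.004], [0.176, -0.984, -0.002], [0.004, 0.003, -1.0]]
contact_force: [0.5, 0.8, 0.7]
opening: 0.396
bar ((1.8599090576171875, -144.132568359375), (109.12175750732422, 11.927075386047363), 0.18391259014606476) 9.363508997237217
base plate 13887 [ 0.     0.    26.729]
dial z [15.  16.7 18.4]
top dome [(0.66, array([186., 234.]))]
top oil [(0.44, array([168., 169.]))]
top screwdriver [(0.62, array([227., 157.]))]
top spare_bezel [(0.69, array([264., 189.])), (0.6, array([308., 153.]))]
side dome [(0.69, array([216., 328.]))]
side oil [(0.97, array([135., 305.]))]
side screwdriver [(0.61, array([175., 259.])), (0.22, array([250., 220.]))]
side spare_bezel [(0.65, array([248., 221.])), (0.55, array([215., 208.]))]
```

View pics/w7.png

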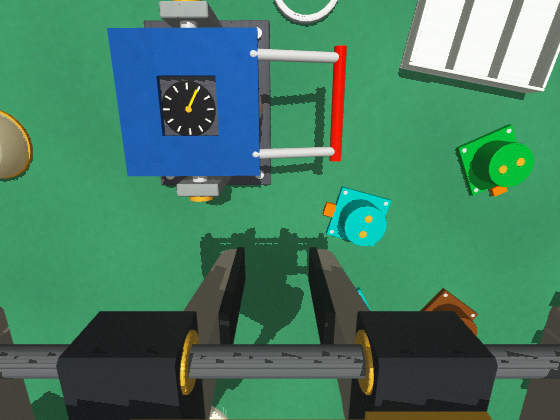

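View pics/s7.png

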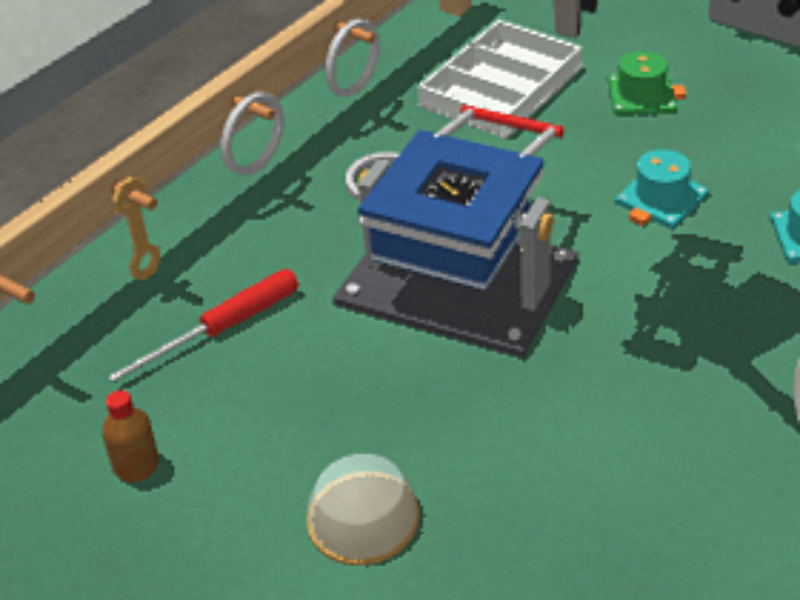

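The holder is fully over and level, and the dial shows in the window at (188,108). The lid is still shut underneath, and the other things are where they were. I'm handing in.

```bash
python3 -c "
from rig import env
print(env.finish_job(), env.state()['time'])"
```

```text
the job is handed in; nothing more can be done
the job is handed in; nothing more can be done
```

The job is done and handed in, with the last clock reading 26.9 s of the 72 s allowed. I seated the black indicator face down in the nest and let go of it. I then shut the lid, swung the latch across to its stop, and turned the holder fully over by the red handle.

**Seating:** all four flange corners measured about the same height (-9.3 to -9.5 mm), and the tab lies in the slot.

**Lid and latch:** before turning, the lid top measured about 36 mm, which is shut. The blade lay at about 90° across the lid.

**After turning:**
- The base plate is level, and the bar is at about -144 mm from the axle on the far side.
- The dial is visible through the window at about the nest-floor height.
- The gripper is clear of everything.
- The side picture shows the lid still shut, but the latch was hidden underneath and I couldn't re-check it there.

**Other things on the bench:** the dome, oil bottle and look-alikes appear where they were. The networks' screwdriver and bezel positions in the top camera shifted by about 8 to 12 pixels. For the screwdriver I put that down to the arm blocking part of the view, since the side camera puts both within 4 pixels of the first picture. The networks' other bezel hits fell on the holder itself. The largest force reading after any move was about 20 N.

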